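# Line up capacitors by size on the test rail

## Robot

A 6-joint arm with a two-finger parallel gripper is mounted at the origin on the work surface. World frame = base frame: x ahead of the robot, y to its left, z up, the work surface at z = 0. Lengths are in m, angles in rad, forces in N, time in s.
With the tool pointing down it reaches from about 0.35 to 0.775 m from the base axis. Payload 5.5 kg.
Tool frame: the origin (TCP) lies midway between the tips of the shut fingers; the grasp point (between the pads) lies 19 mm behind it; x points along the fingers, y is the direction in which the jaws open and shut, and the axes are right-handed (so a half turn about x gives the same grasp; the last joint's range is limited). The gripper opens to 85 mm and grips with 20 to 120 N. Pads are 22 mm wide; open, the fingers measure 114 mm over their backs; the gripper's body (76 mm by 85 mm) begins 54 mm behind the grasp point. The pads swing forward as they close: fully open they stand 13 mm farther back than shut.
Start: joints at [1.1, 0.313, 0.046, 1.304, 0, 1.431], TCP at [0.187, 0.544, 0.231] pointing down, gripper open.
Joint ranges: [-2.76, 2.76], [-0.86, 1.69], [-1.03, 1.26], [-2.2, 2.34], [-1.47, 1.5], [-3.14, 3.14]. Speed limits (rad/s): [2.57, 2.57, 3.14, 3.14, 3.14, 3.14].

## Interface

Orientations are given as a unit quaternion [w, x, y, z].
In Python, from workcell import env, optics, order, models gives the robot as it stands. The module is installed in compiled form; this text tells all that it offers.
- The arm moves only by the tool servo_tool, never from a script. Its argument "moves" is a list of rows, each a list of 5 numbers: the shift along the tool's x, y, z in cm, then the turn about the tool's x in rad, then the closure, from -1 (fully open) to 1 (shut). A call has exactly 10 rows; each row shifts and turns the commanded pose from where the row before left it, along the tool's axes as they then stand; what a row does not reach is not made up. A row lasts 1/8 s, in which the tool goes at most 62.5 mm and 10.7 degrees, less where a joint would pass 70% of its speed; a pose out of reach is approached as far as the arm can. A call is refused whole if a number of a shift passes 6.25 or a number of a turn 0.188, either way. A call with a gripper value outside its range is refused whole. The fingers move at their own pace and stop on an object; "grip_force" is the grip in N (left out, the last holds). Time passes only in rows, so rows that do not move let the fingers close, or fill a call up. It gives the time, the measured TCP pose, the force and the opening at its end, in the units of the state.
- env.get_state(): the state, without advancing time (a new reading comes with each control period).
- optics.read_camera(name): name is "side" or "top"; returns a dict with "pixels" (480x640x3 uint8, blue, green, red), "vertical_fov" (degrees; the focal length in pixels is half the picture's height over the tangent of half this angle, whatever the lens; pixels are square), "cx", "cy" (the principal point, pixels), "extrinsics" (4x4, takes a point from world to camera coordinates). Camera axes: x right, y up, looking along -z (the intrinsics and any distortion apply to the point x, -y, -z); pixel columns grow to the right and rows downward; lengths in m; the calibration is good to about 2 mm. A picture is of the moment at which its call begins. There is no depth.
- order.hand_in(): hands the job in, once; it reports no verdict.
Trained networks look in a picture, given as the dict that the camera call returned (one of the last four; its "shot" number tells which), for a name from the list of things; names that differ only in an ending like _2 or _b are one class to them, and where a whole thing is asked for, a point or a joint stands for the part that bears it (a point fixed in the world has none). Each returns a list of dicts, best first, with "conf" (0 to 1); they miss things now and then, are a little off and sometimes report something else, mostly with a low value. They report only what shows in the picture. A call takes as long as a camera call.
- models.outline_of(name, picture): "pixels" (480x640 bool, what is visible of it) and "location" ([column, row] in pixels, amid what is visible of it).
- models.pinpoint(name, picture): "location" ([column, row] in pixels: a listed point, or the origin of a listed thing).
The state is a dict: "clock": time; "joint_pos": joint angles; "qvel": joint speeds; "tau": joint torques, N m; "tcp_pos": TCP position; "orientation": TCP orientation; "wrist_force": force on the tool from outside, world axes, zero at the start; "ft_torque": the same for the moment, N m; "finger_gap": finger opening in m.
Only numpy, scipy, OpenCV 4.12 (cv2) and the standard library are available. Lean on these libraries where they do the work, as an engineer would, in place of code of your own. Each camera call takes 0.05 s, during which the arm holds its last target.

## Task

Line up the four loose grey capacitors on the white discs of the copper test rail in order of size: the smallest on the disc next to the brass post, the largest on the disc farthest from it, one to each disc. Stand each one upright in the middle of its disc, without tipping it over on the way, and set it down gently rather than dropping it.

Things in the scene. Friction and masses are not known exactly. Their poses are not given: they have to be found in the camera images.
- cap_1: The smallest of four upright cylindrical capacitors: grey sleeve, flat black top with two small aluminium screw terminals (4 mm high), a white stripe down the side; 30 mm in diameter, 40 mm tall without the terminals, 50 g give or take a third. It stands loose on the table on its flat base. Origin: centre of its underside, z up.
- cap_2: The second smallest of four upright cylindrical capacitors: grey sleeve, flat black top with two small aluminium screw terminals (4 mm high), a white stripe down the side; 35 mm in diameter, 53 mm tall without the terminals, 80 g give or take a third. It stands loose on the table on its flat base. Origin: centre of its underside, z up.
- cap_3: The second largest of four upright cylindrical capacitors: grey sleeve, flat black top with two small aluminium screw terminals (4 mm high), a white stripe down the side; 40 mm in diameter, 66 mm tall without the terminals, 120 g give or take a third. It stands loose on the table on its flat base. Origin: centre of its underside, z up.
- cap_4: The largest of four upright cylindrical capacitors: grey sleeve, flat black top with two small aluminium screw terminals (4 mm high), a white stripe down the side; 45 mm in diameter, 80 mm tall without the terminals, 180 g give or take a third. It stands loose on the table on its flat base. Origin: centre of its underside, z up.
- disc_a: One of four identical white ceramic discs, 58 mm in diameter, 3 mm thick, fixed in one row along a copper rail (66 mm wide, 410 mm long, its top 12 mm above the table), neighbours about 75 mm apart (67 to 83). Origin: centre of its underside, on the rail's top; so its upper face is 15 mm above the table. The letter in its name says nothing about its place in the row.
- disc_b: One of four identical white ceramic discs, 58 mm in diameter, 3 mm thick, fixed in one row along a copper rail (66 mm wide, 410 mm long, its top 12 mm above the table), neighbours about 75 mm apart (67 to 83). Origin: centre of its underside, on the rail's top; so its upper face is 15 mm above the table. The letter in its name says nothing about its place in the row.
- disc_c: One of four identical white ceramic discs, 58 mm in diameter, 3 mm thick, fixed in one row along a copper rail (66 mm wide, 410 mm long, its top 12 mm above the table), neighbours about 75 mm apart (67 to 83). Origin: centre of its underside, on the rail's top; so its upper face is 15 mm above the table. The letter in its name says nothing about its place in the row.
- disc_d: One of four identical white ceramic discs, 58 mm in diameter, 3 mm thick, fixed in one row along a copper rail (66 mm wide, 410 mm long, its top 12 mm above the table), neighbours about 75 mm apart (67 to 83). Origin: centre of its underside, on the rail's top; so its upper face is 15 mm above the table. The letter in its name says nothing about its place in the row.
- post: Round brass terminal post, 28 mm across, on a 34 mm round black foot, standing 42 mm above the rail's top (54 mm above the table), fixed at one end of the rail, in line with the discs, about 70 mm from the centre of the nearest disc. At either end of the rail from one start to the next; the other end has a low rectangular black block (18 mm above the rail's top). Origin: centre of its foot's underside, on the rail's top.

How it is judged:
By the outcome, as a careful person would: the job done as asked, in the order asked, and still so for the second after the job is handed in, with the robot touching nothing.
It also fails if it takes over 93 s, if anything falls off the work surface, if the arm or the gripper's body presses on something with over 40 N, if the wrist force passes 120 N, or if a joint passes its speed limit or range.

## Working session

There is one attempt and no reset: what is moved stays moved. The work goes in short steps, Python scripts to look and compute and a tool call to move; the robot and the scene stay as the last step left them, time stands still between calls to the robot, and variables do not carry over. Pictures are saved under pics/ and viewed, and the job is handed in when it is done.

Besides the shell and the picture viewer there is one more tool, called after ">>>" as name([rows], argument=value, ...), one row to a line, values as JSON. servo_tool: Moves the arm, as the interface text tells. Its arguments: {"type":"object","properties":{"moves":{"type":"array"},"grip_force":{"type":"number"}},"required":["moves"]}

```bash
mkdir -p pics
python3 - <<'E'
from workcell import env, optics, order, models
import cv2,numpy as np
print(env.get_state())
for n in("top","side"):
    p=optics.read_camera(n)
    print(n,{k:v for k,v in p.items() if k!="pixels"})
    cv2.imwrite(f"pics/{n}0.png",p["pixels"])
    for nm in("cap_1","disc_a","post"):
        for d in models.pinpoint(nm,p): print(nm,"pp",np.round(d["location"],1),round(d["conf"],2))
        for d in models.outline_of(nm,p):
            m=d["pixels"];ys,xs=np.where(m); print(nm,"ol",np.round(d["location"],1),round(d["conf"],2),m.sum(),xs.min(),xs.max(),ys.min(),ys.max())
E
```

```text
{'clock': 0.0, 'joint_pos': array([1.10039244e+00, 3.14034922e-01, 4.49291488e-02, 1.30357141e+00,
       1.96532811e-05, 1.43118163e+00]), 'qvel': array([ 1.39401482e-03, -1.33755122e-03,  1.06798036e-03, -8.53474037e-04,
        3.47318358e-04, -2.75124306e-05]), 'tau': array([ 2.37624969e-03, -4.80625284e+01,  2.98530686e+01,  1.94114487e-02,
        6.79765662e-05, -1.10395149e-05]), 'tcp_pos': array([0.18652639, 0.54335305, 0.23036884]), 'orientation': array([ 0.69725059,  0.11578691,  0.69766324, -0.11705132]), 'wrist_force': array([ 0.42366265,  0.55726617, -0.17570862]), 'ft_torque': array([-0.05172201, -0.03635467, -0.03136214]), 'finger_gap': 0.0846462070691351}
top {'vertical_fov': 53.55066015301851, 'cx': 320.3005476392607, 'cy': 238.71222743696518, 'extrinsics': array([[-0.02588733, -0.99943853,  0.02127145,  0.00269919],
       [ 0.99579118, -0.02390976,  0.08847737, -0.55129856],
       [-0.0879191 ,  0.02347236,  0.99585103, -0.90001682],
       [ 0.        ,  0.        ,  0.        ,  1.        ]]), 'shot': 1}
cap_1 pp [184.1 294.5] 0.77
cap_1 pp [449.3 277.3] 0.6
ca
[... 903 characters left out ...]
 184.2] 0.97
cap_1 pp [352.3 397.6] 0.86
cap_1 pp [375.7 232.4] 0.74
cap_1 pp [364.7 309.7] 0.56
cap_1 pp [269.3 328.4] 0.23
cap_1 ol [354.9 380.6] 0.86 1817 340 373 352 413
cap_1 ol [367. 296.] 0.84 837 355 378 278 317
cap_1 ol [374.1 223.3] 0.79 383 366 382 212 237
cap_1 ol [369.7 169.6] 0.61 832 359 381 150 191
disc_a pp [289.2 236.5] 0.9
disc_a pp [282.3 264.4] 0.84
disc_a pp [275.7 292.7] 0.79
disc_a pp [288.7 213.3] 0.65
disc_a ol [281.4 261.2] 0.76 591 265 298 251 273
disc_a ol [290.  214.7] 0.73 378 276 304 205 222
disc_a ol [285.9 234.2] 0.66 489 270 301 227 246
disc_a ol [275.6 293.1] 0.64 743 258 293 280 306
post pp [270.2 327.5] 0.73
post ol [269.7 319.9] 0.79 636 258 281 303 335
```

View pics/top0.png

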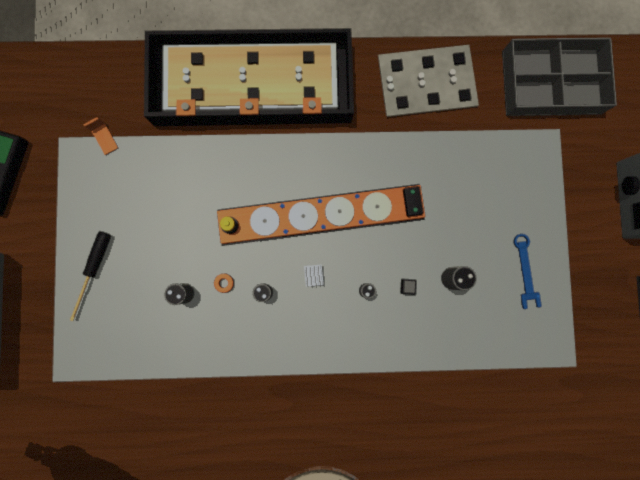

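View pics/side0.png

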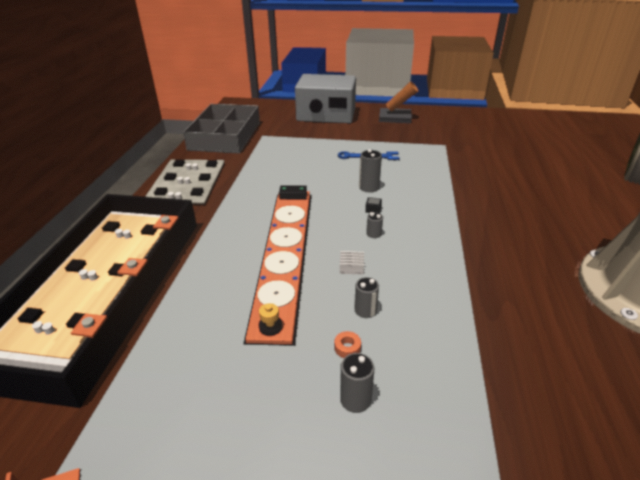

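The top view shows the rail running from the post at (229,224) to the black block at (414,201). The discs are at about (264,220), (303,215), (340,211) and (377,206). The caps are at (178,293), (262,292), (367,290) and (460,278). The cap at 367 looks smallest and the one at 460 largest. Next I'll fit known-size models in both views.

```bash
cat > h.py <<'E'
import numpy as np,cv2
from scipy.optimize import minimize
def proj(p,P):
    P=np.atleast_2d(P); E=p["extrinsics"]; c=P@E[:3,:3].T+E[:3,3]
    f=240/np.tan(np.radians(p["vertical_fov"])/2)
    return np.c_[p["cx"]+f*c[:,0]/-c[:,2], p["cy"]-f*c[:,1]/-c[:,2]]
def ray(p,uv,z):
    E=p["extrinsics"];f=240/np.tan(np.radians(p["vertical_fov"])/2)
    d=E[:3,:3].T@np.array([(uv[0]-p["cx"])/f,-(uv[1]-p["cy"])/f,-1]);o=-E[:3,:3].T@E[:3,3]
    return o+d*(z-o[2])/d[2]
A=np.linspace(0,2*np.pi,48,endpoint=False)
def cyl(x,y,r,z0,z1):
    return np.vstack([np.c_[x+r*np.cos(A),y+r*np.sin(A),np.full(48,z)] for z in(z0,z1)])
def hull(p,pts,S=4):
    m=np.zeros((480*S,640*S),np.uint8)
    h=cv2.convexHull(((proj(p,pts)+.5)*S-.5).astype(np.float32)); cv2.fillConvexPoly(m,np.round(h).astype(np.int32),1)
    return cv2.resize(m.astype(np.float32),(640,480),interpolation=cv2.INTER_AREA)
DIM={1:(.015,.040),2:(.0175,.053),3:(.02,.066),4:(.0225,.080)}
def iou(a,b): return np.minimum(a,b).sum()/np.maximum(a,b).sum()
E
python3 - <<'E'
from workcell import env, optics, order, models
from h import *
import pickle
T=optics.read_camera("top");S=optics.read_camera("side")
out={}
for p,n in((T,"top"),(S,"side")):
    for nm in("cap_1","disc_a","post"):
        zz={"cap_1":0,"disc_a":.012,"post":.012}[nm]
        for d in models.pinpoint(nm,p): print(n,nm,"pp",round(d["conf"],2),np.round(d["location"]),np.round(ray(p,d["location"],zz),4)[:2])
    out[n]=[d["pixels"] for d in models.outline_of("cap_1",p)]
    g=p["pixels"].astype(int)
    # discs: bright low saturation, inside rail
    hsv=cv2.cvtColor(p["pixels"],cv2.COLOR_BGR2HSV)
    m=((hsv[...,2]>185)&(hsv[...,1]<60)).astype(np.uint8)
    k,l,st,ce=cv2.connectedComponentsWithStats(m)
    for i in range(1,k):
        if 250<st[i,4]<1200: print(n,"blob",st[i],ce[i].round(1),np.round(ray(p,ce[i],.015),4)[:2])
guess={k:None for k in(1,2,3,4)}
for n,p in(("top",T),("side",S)):
    for m in out[n]:
        best=[]
        ys,xs=np.where(m); c=ray(p,(xs.mean(),ys.mean()),.03)[:2]
        for k,(r,h) in DIM.items():
            f=lambda q:-iou(hull(p,cyl(q[0],q[1],r,0,h)),m.astype(np.float32))
            R=minimize(f,c,method="Nelder-Mead",options=dict(initial_simplex=[c,c+[.02,0],c+[0,.02]],xatol=2e-4,fatol=1e-4,maxiter=80))
            best.append((round(-R.fun,3),k,R.x.round(4)))
        print(n,xs.mean().round(),sorted(best,key=lambda b:-b[0])[:2])
pickle.dump((T,S,out),open("s0.pkl","wb"))
E
```

```text
top cap_1 pp 0.81 [182. 292.] [0.4555 0.2626]
top cap_1 pp 0.74 [264. 294.] [0.446  0.1029]
top cap_1 pp 0.71 [366. 289.] [ 0.4514 -0.1005]
top cap_1 pp 0.7 [450. 275.] [ 0.4743 -0.2688]
top disc_a pp 0.87 [377. 204.] [ 0.619  -0.1256]
top disc_a pp 0.81 [341. 210.] [ 0.6078 -0.0536]
top disc_a pp 0.72 [263. 220.] [0.5922 0.0999]
top disc_a pp 0.69 [305. 218.] [0.5949 0.0178]
top post pp 0.83 [232. 223.] [0.5873 0.161 ]
side cap_1 pp 0.91 [362. 309.] [0.4556 0.1   ]
side cap_1 pp 0.74 [370. 184.] [ 0.4679 -0.2854]
side cap_1 pp 0.64 [356. 397.] [0.4517 0.256 ]
side cap_1 pp 0.58 [376. 232.] [ 0.4447 -0.1068]
side disc_a pp 0.97 [281. 260.] [0.6001 0.0168]
side disc_a pp 0.81 [288. 215.] [ 0.6174 -0.1223]
side post pp 0.78 [273. 325.] [0.58   0.1623]
side blob [276 206  28  16 361] [289.5 213.7] [ 0.6142 -0.1223]
side blob [271 228  30  18 442] [285.6 236.6] [ 0.6059 -0.0476]
side blob [265 252  33  21 552] [281.3 262. ] [0.5981 0.0245]
side blob [258 281  36  25 683] [276.  292.8] [0.5898 0.0991]
side blob [  0 351  69  15 512] [ 33.2 358.2] [0.8835 0.2688]
top 367.0 [(np.float64(0.9
[... 163 characters left out ...]
791), 3, array([ 0.4688, -0.2768]))]
top 179.0 [(np.float64(0.911), 3, array([0.4533, 0.2585])), (np.float64(0.812), 2, array([0.4521, 0.2606]))]
top 262.0 [(np.float64(0.94), 2, array([0.4512, 0.1021])), (np.float64(0.735), 3, array([0.4525, 0.0991]))]
side 374.0 [(np.float64(0.897), 1, array([ 0.4501, -0.0985])), (np.float64(0.61), 2, array([ 0.449 , -0.1003]))]
side 370.0 [(np.float64(0.951), 4, array([ 0.4699, -0.2708])), (np.float64(0.768), 3, array([ 0.4709, -0.2731]))]
side 366.0 [(np.float64(0.949), 2, array([0.4511, 0.1021])), (np.float64(0.703), 3, array([0.4504, 0.0991]))]
side 356.0 [(np.float64(0.938), 3, array([0.4523, 0.2577])), (np.float64(0.771), 2, array([0.4529, 0.259 ]))]
```

Run:
```python
import pickle;from h import *
T,S,o=pickle.load(open("s0.pkl","rb"))
for n,p,u in(("top",T,(303,215)),("side",S,(281,262))):
    hsv=cv2.cvtColor(p["pixels"],cv2.COLOR_BGR2HSV)
    for c in [(.5898,.0991),(.5981,.0245),(.6059,-.0476),(.6142,-.1223)]:
        a=proj(p,[[*c,.015]])[0].round().astype(int)
        m=(((hsv[...,0]>20)|(hsv[...,1]<70))&(hsv[...,2]>110)).astype(np.uint8)
        m=cv2.morphologyEx(m,cv2.MORPH_CLOSE,np.ones((3,3),np.uint8))
        R=np.zeros_like(m);w=19;R[a[1]-w:a[1]+w,a[0]-w:a[0]+w]=1
        k,l,st,ce=cv2.connectedComponentsWithStats(m*R)
        i=l[a[1]+4,a[0]+4]; mm=(l==i).astype(np.float32)
        f=lambda q:-iou(hull(p,cyl(q[0],q[1],.029,.012,.015)),mm)
        c=np.array(c)
        r=minimize(f,c,method="Nelder-Mead",options=dict(initial_simplex=[c,c+[.01,0],c+[0,.01]],xatol=2e-4,fatol=1e-4))
        print(n,st[i],np.round(ray(p,ce[i],.015),4)[:2],r.x.round(4),round(-r.fun,3), hsv[a[1]+4,a[0]+4])
```

```text
top [250 207  29  29 672] [0.5902 0.098 ] [0.5903 0.098 ] 0.96 [102   8 170]
top [289 202  29  29 670] [0.5982 0.0219] [0.5984 0.0218] 0.963 [ 90   5 168]
top [325 197  29  29 661] [ 0.6058 -0.0498] [ 0.6061 -0.0498] 0.961 [ 37  14 168]
top [363 193  29  28 638] [ 0.6139 -0.1245] [ 0.6141 -0.1249] 0.936 [ 35  26 168]
side [258 281  37  25 708] [0.5898 0.0991] [0.5906 0.0966] 0.872 [ 20  27 239]
side [262 243  36  31 640] [0.602  0.0216] [0.5996 0.0213] 0.815 [ 21  28 239]
side [267 218  35  29 550] [ 0.6117 -0.0516] [ 0.6078 -0.0507] 0.773 [ 22  27 239]
side [271 195  33  28 469] [ 0.6221 -0.128 ] [ 0.6156 -0.1258] 0.728 [ 21  28 239]
```

```bash
cat >> h.py <<'E'
def axes(s):
    from scipy.spatial.transform import Rotation as Ro
    q=s["orientation"];return Ro.from_quat([q[1],q[2],q[3],q[0]]).as_matrix()
E
python3 - <<'E'
from workcell import env
from h import *
s=env.get_state();R=axes(s);print(R.round(4),s["clock"],s["tcp_pos"],np.arctan2(R[1,1],R[0,1]))
E
```

```text
[[ 1.000e-04  3.248e-01  9.458e-01]
 [ 1.000e-04  9.458e-01 -3.248e-01]
 [-1.000e+00  1.000e-04  1.000e-04]] 1.2 [0.18679816 0.54384647 0.23133576] 1.239986043327595
```

>>> servo_tool([
  [0, 0, 0, 0.177, -1],
  [0, 0, 0, 0.177, -1],
  [0, 0, 0, 0.177, -1],
  [0, 0, 0, 0.177, -1],
  [0, 0, 0, 0.177, -1],
  [0, 0, 0, 0.177, -1],
  [0, 0, 0, 0.178, -1],
  [0, 2, 2, 0, -1],
  [0, 3.5, 3.7, 0, -1],
  [0, 3.5, 3.7, 0, -1],
], grip_force=30)

```text
clock: 2.45
tcp_pos: [0.2774, 0.4491, 0.2313]
orientation: [0.5, 0.5, 0.5, -0.5]
wrist_force: [1.1, -0.2, -0.5]
finger_gap: 0.0857
```

>>> servo_tool([
  [0, 3.5, 3.7, 0, -1],
  [0, 3.5, 3.7, 0, -1],
  [0, 3.5, 3.7, 0, -1],
  [0, 3.5, 3.7, 0, -1],
  [0, 2.5, 3, 0, -1],
  [0, 1.1, 1.4, 0, -1],
  [0, 0, 0, 0, -1],
  [0, 0, 0, 0, -1],
  [0, 0, 0, 0, -1],
  [0, 0, 0, 0, -1],
])

```text
clock: 3.7
tcp_pos: [0.4522, 0.2586, 0.2314]
orientation: [0.5, 0.5, 0.5, -0.5]
wrist_force: [-0.7, 0.6, -1.6]
finger_gap: 0.0851
```

>>> servo_tool([
  [2, 0, 0, 0, -1],
  [4.3, 0, 0, 0, -1],
  [4.5, 0, 0, 0, -1],
  [4.5, 0, 0, 0, -1],
  [3, 0, 0, 0, -1],
  [2, 0, 0, 0, -1],
  [1, 0, 0, 0, -1],
  [0, 0, 0, 0, -1],
  [0, 0, 0, 0, 1],
  [0, 0, 0, 0, 1],
])

```text
clock: 4.95
tcp_pos: [0.4535, 0.2582, 0.0192]
orientation: [0.5, 0.501, 0.5, -0.499]
wrist_force: [-0.0, -0.2, -0.1]
finger_gap: 0.052
```

>>> servo_tool([
  [0, 0, 0, 0, 1],
  [0, 0, 0, 0, 1],
  [0, 0, 0, 0, 1],
  [0, 0, 0, 0, 1],
  [0, 0, 0, 0, 1],
  [0, 0, 0, 0, 1],
  [0, 0, 0, 0, 1],
  [0, 0, 0, 0, 1],
  [-0.5, 0, 0, 0, 1],
  [-1, 0, 0, 0, 1],
])

```text
clock: 6.2
tcp_pos: [0.4521, 0.2576, 0.0332]
orientation: [-0.5, -0.5, -0.5, 0.5]
wrist_force: [-0.2, 0.2, -1.5]
finger_gap: 0.039
```

>>> servo_tool([
  [-3, 0, 0, 0, 1],
  [-3, 0, 0, 0, 1],
  [-3, 0, 0, 0, 1],
  [-1.5, 0.5, 1, 0, 1],
  [0, 1.5, 3, 0, 1],
  [0, 2, 4, 0, 1],
  [0, 2, 4, 0, 1],
  [0, 2, 4, 0, 1],
  [0, 2, 4, 0, 1],
  [0, 2, 4, 0, 1],
])

```text
clock: 7.45
tcp_pos: [0.5729, 0.0157, 0.1378]
orientation: [-0.5, -0.5, -0.5, 0.5]
wrist_force: [-0.0, -0.2, -1.4]
finger_gap: 0.0395
```

>>> servo_tool([
  [0, 2, 4, 0, 1],
  [0, 1, 2, 0, 1],
  [0, 0.3, 0.7, 0, 1],
  [0, 0, 0, 0, 1],
  [0, 0, 0, 0, 1],
  [0, 0, 0, 0, 1],
  [0, 0, 0, 0, 1],
  [0, 0, 0, 0, 1],
  [0, 0, 0, 0, 1],
  [0, 0, 0, 0, 1],
])

```text
clock: 8.7
tcp_pos: [0.6058, -0.0491, 0.1383]
orientation: [0.5, 0.5, 0.5, -0.5]
wrist_force: [0.1, 0.9, -1.5]
finger_gap: 0.0393
```

```bash
cat >> h.py <<'E'
def look(k,z,tag,cams=("top","side")):
    from workcell import env,optics,models
    r,h=DIM[k];s=env.get_state();t=s["tcp_pos"];print("tcp",t.round(4),"gap",s["finger_gap"],s["wrist_force"].round(1),s["clock"])
    for n in cams:
        p=optics.read_camera(n);cv2.imwrite(f"pics/{n}{tag}.png",p["pixels"])
        L=[(np.linalg.norm(np.array(d["location"])-proj(p,[[*t[:2],z+h/2]])[0]),d) for d in models.outline_of("cap_1",p)]
        L=[(a,d) for a,d in L if a<40]
        if not L: print(n,"none");continue
        m=min(L,key=lambda v:v[0])[1]["pixels"].astype(np.float32);c=t[:2]
        f=lambda q:-iou(hull(p,cyl(q[0],q[1],r,z,z+h)),m)
        R=minimize(f,c,method="Nelder-Mead",options=dict(initial_simplex=[c,c+[.01,0],c+[0,.01]],xatol=2e-4,fatol=1e-4))
        print(n,R.x.round(4),"off tcp",(R.x-c).round(4),round(-R.fun,3))
E
python3 -c "
from h import *;look(3,.115,'1')"
```

```text
tcp [ 0.6058 -0.0491  0.1383] gap 0.03933236606075116 [ 0.1  0.9 -1.5] 8.7
top none
side [ 0.6084 -0.0551] off tcp [ 0.0026 -0.006 ] 0.925
```

View pics/side1.png

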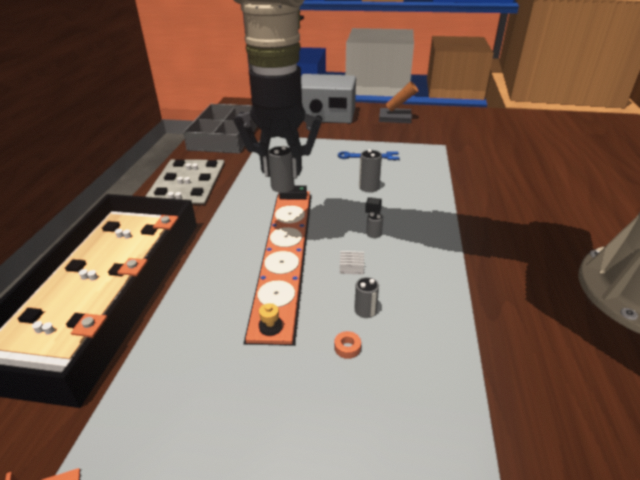

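View pics/top1.png

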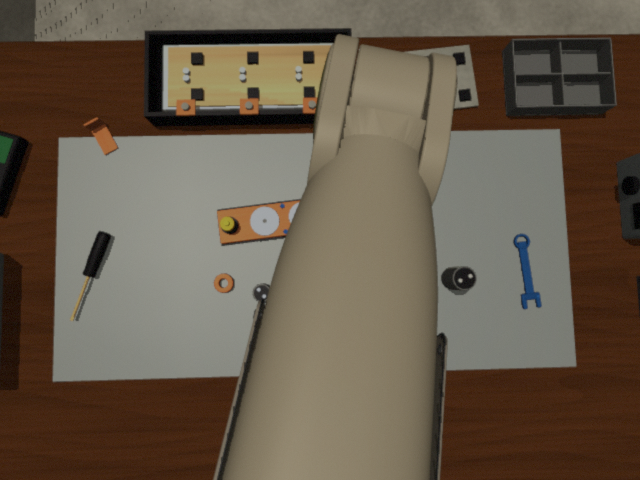

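The side view shows cap 3 upright in the jaws at (281,170), above the third disc. The 6 mm fit offset comes from my 5 mm low height guess. The top view is blocked by the arm. Lowering now.

>>> servo_tool([
  [1, 0, 0, 0, 1],
  [2.5, 0, 0, 0, 1],
  [2.5, 0, 0, 0, 1],
  [2, 0, 0, 0, 1],
  [1.2, 0, 0, 0, 1],
  [0.5, 0, 0, 0, 1],
  [0.3, 0, 0, 0, 1],
  [0.2, 0, 0, 0, 1],
  [0, 0, 0, 0, 1],
  [0, 0, 0, 0, 1],
])

```text
clock: 10.15
tcp_pos: [0.6061, -0.0492, 0.0367]
orientation: [0.5, 0.5, 0.5, -0.5]
wrist_force: [0.4, -0.2, -1.2]
finger_gap: 0.0391
```

```bash
python3 -c "
from h import *;look(3,.018,'2',('side',))"
```

```text
tcp [ 0.6061 -0.0492  0.0367] gap 0.039085020174102446 [ 0.4 -0.2 -1.2] 10.15
side [ 0.6078 -0.0484] off tcp [0.0017 0.0008] 0.888
```

>>> servo_tool([
  [0.05, 0, 0, 0, 1],
  [0.05, 0, 0, 0, 1],
  [0.05, 0, 0, 0, 1],
  [0.05, 0, 0, 0, 1],
  [0, 0, 0, 0, 1],
  [0, 0, 0, 0, 1],
  [0, 0, 0, 0, 1],
  [0, 0, 0, 0, 1],
  [0, 0, 0, 0, 1],
  [0, 0, 0, 0, 1],
])

```text
clock: 11.5
tcp_pos: [0.6058, -0.0491, 0.0343]
orientation: [0.5, 0.5, 0.5, -0.5]
wrist_force: [-0.1, -0.9, -0.6]
finger_gap: 0.0392
```

>>> servo_tool([
  [0.05, 0, 0, 0, 1],
  [0.05, 0, 0, 0, 1],
  [0, 0, 0, 0, 1],
  [0, 0, 0, 0, 1],
  [0, 0, 0, 0, 1],
  [0, 0, 0, 0, 1],
  [0, 0, 0, 0, 1],
  [0, 0, 0, 0, 1],
  [0, 0, 0, 0, 1],
  [0, 0, 0, 0, 1],
])

```text
clock: 12.75
tcp_pos: [0.6058, -0.0491, 0.0343]
orientation: [0.5, 0.5, 0.5, -0.5]
wrist_force: [-2.4, 0.5, 6.8]
finger_gap: 0.0389
```

>>> servo_tool([
  [0, 0, 0, 0, 0.05],
  [0, 0, 0, 0, -0.05],
  [0, 0, 0, 0, -0.2],
  [0, 0, 0, 0, -0.5],
  [0, 0, 0, 0, -1],
  [0, 0, 0, 0, -1],
  [0, 0, 0, 0, -1],
  [0, 0, 0, 0, -1],
  [-1, 0, 0, 0, -1],
  [-2, 0, 0, 0, -1],
])

```text
clock: 14.0
tcp_pos: [0.6051, -0.049, 0.0633]
orientation: [0.499, 0.5, 0.501, -0.5]
wrist_force: [0.0, -0.2, -0.9]
finger_gap: 0.0854
```

>>> servo_tool([
  [-4, 0, 0, 0, -1],
  [-4, 0, 0, 0, -1],
  [0, -2.6, 1, 0, -1],
  [0, -4, 1, 0, -1],
  [0, -4, 1, 0, -1],
  [0, -3, 1, 0, -1],
  [0, -2, 1, 0, -1],
  [0, 0, 0, 0, -1],
  [0, 0, 0, 0, -1],
  [0, 0, 0, 0, -1],
])

```text
clock: 15.25
tcp_pos: [0.4507, -0.099, 0.1435]
orientation: [0.5, 0.5, 0.5, -0.5]
wrist_force: [-0.0, 1.4, -0.1]
finger_gap: 0.0856
```

Run:
```python
from h import *
from workcell import optics,models
p=optics.read_camera("side");cv2.imwrite("pics/side3.png",p["pixels"])
for d in models.outline_of("cap_1",p):
    m=d["pixels"].astype(np.float32)
    for k,c,z in((1,(.4496,-.099),0),(2,(.451,.102),0),(3,(.606,-.049),.015),(4,(.4694,-.2707),0)):
        r,h=DIM[k];c=np.array(c)
        if np.linalg.norm(proj(p,[[*c,z+h/2]])[0]-d["location"])>25: continue
        f=lambda q:-iou(hull(p,cyl(q[0],q[1],r,z,z+h)),m)
        R=minimize(f,c,method="Nelder-Mead",options=dict(initial_simplex=[c,c+[.01,0],c+[0,.01]],xatol=2e-4,fatol=1e-4))
        print(k,R.x.round(4),round(-R.fun,3))
```

```text
2 [0.4511 0.101 ] 0.897
1 [ 0.4495 -0.0995] 0.916
4 [ 0.4699 -0.2709] 0.934
3 [ 0.6058 -0.0478] 0.943
```

View pics/side3.png

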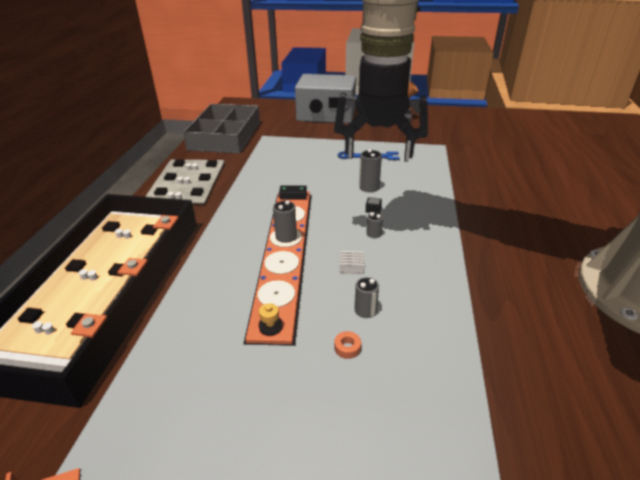

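Cap 3 stands on the third disc from the post, at (285,222) in the picture. The fit puts it within 1 mm of the disc's centre. Next, cap 1.

>>> servo_tool([
  [2, -0.05, 0, 0, -1],
  [4, 0, 0, 0, -1],
  [4, 0, 0, 0, -1],
  [2, 0, 0, 0, -1],
  [1.2, 0, 0, 0, -1],
  [0.5, 0, 0, 0, -1],
  [0, 0, 0, 0, -1],
  [0, 0, 0, 0, -0.2],
  [0, 0, 0, 0, 0.3],
  [0, 0, 0, 0, 1],
])

```text
clock: 16.6
tcp_pos: [0.4496, -0.0993, 0.0067]
orientation: [0.5, 0.5, 0.5, -0.5]
wrist_force: [0.1, -0.0, 0.5]
finger_gap: 0.0323
```

>>> servo_tool([
  [0, 0, 0, 0, 1],
  [0, 0, 0, 0, 1],
  [0, 0, 0, 0, 1],
  [0, 0, 0, 0, 1],
  [0, 0, 0, 0, 1],
  [0, 0, 0, 0, 1],
  [0, 0, 0, 0, 1],
  [0, 0, 0, 0, 1],
  [0, 0, 0, 0, 1],
  [0, 0, 0, 0, 1],
])

```text
clock: 17.85
tcp_pos: [0.4496, -0.0993, 0.0068]
orientation: [0.5, 0.5, 0.5, -0.5]
wrist_force: [-0.6, 1.0, 5.6]
finger_gap: 0.0293
```

>>> servo_tool([
  [-1, 0, 0, 0, 1],
  [-3, 0, 0, 0, 1],
  [-4, 0, 0, 0, 1],
  [-4, 0, 0, 0, 1],
  [0, 1, -1.4, 0, 1],
  [0, 2.5, -3.5, 0, 1],
  [0, 3, -4.2, 0, 1],
  [0, 3, -4.2, 0, 1],
  [0, 2.5, -3.5, 0, 1],
  [0, 1.5, -2.1, 0, 1],
])

```text
clock: 19.1
tcp_pos: [0.5846, 0.0925, 0.1249]
orientation: [0.5, 0.499, 0.501, -0.5]
wrist_force: [-0.9, -0.4, -0.6]
finger_gap: 0.0292
```

>>> servo_tool([
  [1, 0.55, -0.9, 0, 1],
  [3, 0, 0, 0, 1],
  [3, 0, 0, 0, 1],
  [2, 0, 0, 0, 1],
  [0.8, 0, 0, 0, 1],
  [0.4, 0, 0, 0, 1],
  [0, 0, 0, 0, 1],
  [0, 0, 0, 0, 1],
  [0, 0, 0, 0, 1],
  [0, 0, 0, 0, 1],
])

```text
clock: 20.35
tcp_pos: [0.5901, 0.0989, 0.0247]
orientation: [0.5, 0.5, 0.5, -0.5]
wrist_force: [0.5, 0.8, -0.4]
finger_gap: 0.0293
```

```bash
python3 -c "
from h import *;look(1,.018,'4',('side',))"
```

```text
tcp [0.5901 0.0989 0.0247] gap 0.02928035755133238 [ 0.5  0.8 -0.4] 20.35
side [0.591  0.0983] off tcp [ 0.0009 -0.0006] 0.861
```

View pics/side4.png

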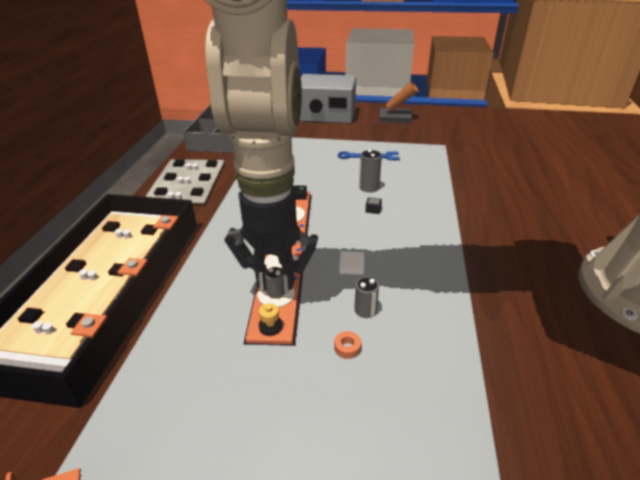

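Cap 1 is upright in the jaws at (275,283), just above the disc next to the post. Lowering the last 3 mm.

>>> servo_tool([
  [0.05, 0, 0, 0, 1],
  [0.05, 0, 0, 0, 1],
  [0.05, 0, 0, 0, 1],
  [0.05, 0, 0, 0, 1],
  [0.05, 0, 0, 0, 1],
  [0.05, 0, 0, 0, 1],
  [0, 0, 0, 0, 1],
  [0, 0, 0, 0, 1],
  [0, 0, 0, 0, 1],
  [0, 0, 0, 0, 1],
])

```text
clock: 21.7
tcp_pos: [0.5898, 0.0989, 0.0218]
orientation: [0.5, 0.5, 0.5, -0.5]
wrist_force: [-2.1, -0.2, 6.1]
finger_gap: 0.0293
```

Contact at 6 N. I'll release and rise, then look.

>>> servo_tool([
  [0, 0, 0, 0, 0.3],
  [0, 0, 0, 0, 0.2],
  [0, 0, 0, 0, 0],
  [0, 0, 0, 0, -0.5],
  [0, 0, 0, 0, -1],
  [0, 0, 0, 0, -1],
  [0, 0, 0, 0, -1],
  [0, 0, 0, 0, -1],
  [-2, 0, 0, 0, -1],
  [-4, 0, 0, 0, -1],
])

```text
clock: 22.95
tcp_pos: [0.588, 0.0988, 0.0801]
orientation: [-0.499, -0.499, -0.501, 0.501]
wrist_force: [0.1, 0.7, 0.8]
finger_gap: 0.0855
```

>>> servo_tool([
  [-4, 0, 0, 0, -1],
  [-2, 0, 0, 0, -1],
  [0, -2, 0, 0, -1],
  [0, -4, 0, 0, -1],
  [0, -4, 0, 0, -1],
  [0, -2.9, 0.1, 0, -1],
  [0, -1, -0.3, 0, -1],
  [0, 0, 0, 0, -1],
  [0, 0, 0, 0, -1],
  [0, 0, 0, 0, -1],
])

```text
clock: 24.2
tcp_pos: [0.4518, 0.1008, 0.1412]
orientation: [0.5, 0.5, 0.5, -0.5]
wrist_force: [0.1, 0.3, 0.3]
finger_gap: 0.0858
```

```bash
cat > lk.py <<'E'
import sys
from h import *
from workcell import optics,models,env
tag=sys.argv[1]; cams=sys.argv[2].split(",")
Z={int(a.split(":")[0]):eval(a.split(":")[1]) for a in sys.argv[3:]}
print(env.get_state()["tcp_pos"].round(4))
for n in cams:
    p=optics.read_camera(n);cv2.imwrite(f"pics/{n}{tag}.png",p["pixels"])
    for d in models.outline_of("cap_1",p):
        m=d["pixels"].astype(np.float32);best=None
        for k,(x,y,z) in Z.items():
            r,h=DIM[k];c=np.array((x,y))
            if np.linalg.norm(proj(p,[[*c,z+h/2]])[0]-d["location"])>20: continue
            f=lambda q:-iou(hull(p,cyl(q[0],q[1],r,z,z+h)),m)
            R=minimize(f,c,method="Nelder-Mead",options=dict(initial_simplex=[c,c+[.01,0],c+[0,.01]],xatol=2e-4,fatol=1e-4))
            print(n,k,R.x.round(4),round(-R.fun,3))
E
python3 lk.py 5 side "1:(.59,.0985,.015)" "2:(.451,.102,0)" "3:(.606,-.049,.015)" "4:(.4694,-.2707,0)"
```

```text
[0.4518 0.1008 0.1412]
side 2 [0.4511 0.1011] 0.916
side 3 [ 0.607  -0.0509] 0.913
side 1 [0.59   0.0989] 0.91
```

View pics/side5.png

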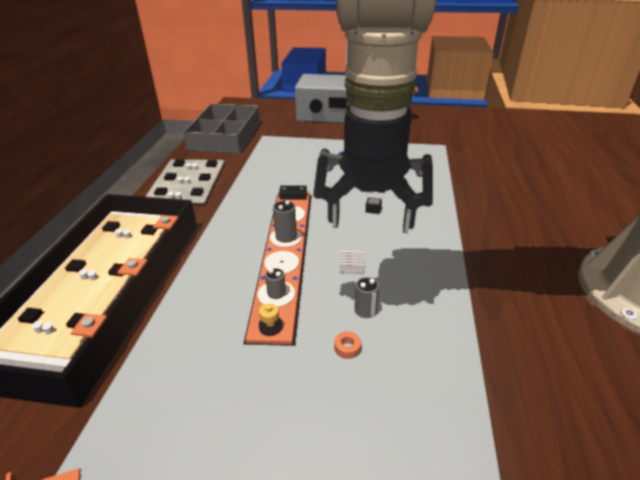

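Cap 1 stands centred on the first disc at (276,284). Now cap 2.

>>> servo_tool([
  [2, -0.05, -0.05, 0, -1],
  [4, 0, 0, 0, -1],
  [4, 0, 0, 0, -1],
  [1.5, 0, 0, 0, -1],
  [0.9, 0, 0, 0, -1],
  [0.4, 0, 0, 0, -1],
  [0, 0, 0, 0, -1],
  [0, 0, 0, 0, -0.2],
  [0, 0, 0, 0, 0.15],
  [0, 0, 0, 0, 1],
])

```text
clock: 25.55
tcp_pos: [0.4507, 0.1014, 0.0138]
orientation: [0.5, 0.5, 0.5, -0.5]
wrist_force: [-1.3, -0.3, 5.1]
finger_gap: 0.0342
```

>>> servo_tool([
  [0, 0, 0, 0, 1],
  [0, 0, 0, 0, 1],
  [0, 0, 0, 0, 1],
  [0, 0, 0, 0, 1],
  [0, 0, 0, 0, 1],
  [0, 0, 0, 0, 1],
  [0, 0, 0, 0, 1],
  [0, 0, 0, 0, 1],
  [0, 0, 0, 0, 1],
  [0, 0, 0, 0, 1],
])

```text
clock: 26.8
tcp_pos: [0.4507, 0.1014, 0.0138]
orientation: [0.5, 0.5, 0.5, -0.5]
wrist_force: [-0.4, -0.6, 5.5]
finger_gap: 0.0344
```

>>> servo_tool([
  [-1, 0, 0, 0, 1],
  [-3, 0, 0, 0, 1],
  [-4, 0, 0, 0, 1],
  [-4, 0, 0, 0, 1],
  [0, 1.2, 0.6, 0, 1],
  [0, 3, 1.6, 0, 1],
  [0, 3.5, 1.9, 0, 1],
  [0, 3.5, 1.9, 0, 1],
  [0, 2.5, 1.4, 0, 1],
  [0, 1, 0.5, 0, 1],
])

```text
clock: 28.05
tcp_pos: [0.598, 0.0213, 0.1318]
orientation: [-0.499, -0.5, -0.5, 0.501]
wrist_force: [0.1, 0.9, -0.2]
finger_gap: 0.0343
```

>>> servo_tool([
  [0, 0, 0, 0, 1],
  [1.5, 0, 0, 0, 1],
  [3, 0, 0, 0, 1],
  [3, 0, 0, 0, 1],
  [1.5, 0, 0, 0, 1],
  [0.8, 0, 0, 0, 1],
  [0.4, 0, 0, 0, 1],
  [0, 0, 0, 0, 1],
  [0, 0, 0, 0, 1],
  [0, 0, 0, 0, 1],
])

```text
clock: 29.3
tcp_pos: [0.5978, 0.0223, 0.0319]
orientation: [0.5, 0.5, 0.5, -0.5]
wrist_force: [0.4, -0.2, -0.5]
finger_gap: 0.034
```

```bash
python3 -c "
from h import *;look(2,.018,'6',('side',))"
```

```text
tcp [0.5978 0.0223 0.0319] gap 0.03397199281218006 [ 0.4 -0.2 -0.5] 29.3
side [0.5987 0.0216] off tcp [ 0.001  -0.0007] 0.878
```

View pics/side6.png

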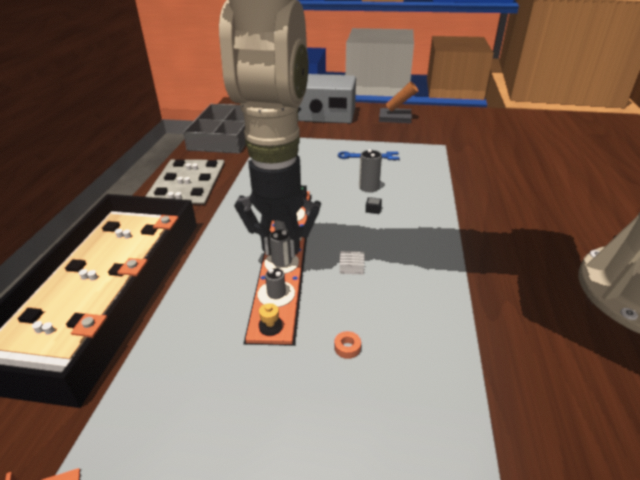

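Cap 2 is upright at (281,247), about 3 mm above the second disc. Lowering it.

>>> servo_tool([
  [0.05, 0, 0, 0, 1],
  [0.05, 0, 0, 0, 1],
  [0.05, 0, 0, 0, 1],
  [0.05, 0, 0, 0, 1],
  [0.05, 0, 0, 0, 1],
  [0.05, 0, 0, 0, 1],
  [0, 0, 0, 0, 1],
  [0, 0, 0, 0, 1],
  [0, 0, 0, 0, 1],
  [0, 0, 0, 0, 1],
])

```text
clock: 30.65
tcp_pos: [0.5973, 0.0224, 0.0288]
orientation: [0.5, 0.5, 0.5, -0.5]
wrist_force: [-2.5, -0.0, 5.3]
finger_gap: 0.034
```

>>> servo_tool([
  [0, 0, 0, 0, 0.15],
  [0, 0, 0, 0, 0.05],
  [0, 0, 0, 0, -0.15],
  [0, 0, 0, 0, -0.5],
  [0, 0, 0, 0, -1],
  [0, 0, 0, 0, -1],
  [0, 0, 0, 0, -1],
  [0, 0, 0, 0, -1],
  [-2, 0, 0, 0, -1],
  [-4, 0, 0, 0, -1],
])

```text
clock: 31.9
tcp_pos: [0.5956, 0.0225, 0.087]
orientation: [0.499, 0.499, 0.501, -0.501]
wrist_force: [-0.1, -0.5, 0.5]
finger_gap: 0.0854
```

>>> servo_tool([
  [-4, 0, 0, 0, -1],
  [-2, 0, 0, 0, -1],
  [0, -1.3, 3, 0, -1],
  [0, -2, 4.5, 0, -1],
  [0, -2.2, 5, 0, -1],
  [0, -2.2, 5, 0, -1],
  [0, -2.2, 5, 0, -1],
  [0, -1.8, 4.3, 0, -1],
  [0, -1, 2.5, 0, -1],
  [0, 0, 0, 0, -1],
])

```text
clock: 33.15
tcp_pos: [0.4696, -0.2724, 0.1483]
orientation: [0.499, 0.501, 0.499, -0.501]
wrist_force: [-0.5, -0.8, -0.6]
finger_gap: 0.0851
```

```bash
python3 lk.py 7 side "1:(.59,.0985,.015)" "2:(.598,.0225,.015)" "3:(.606,-.049,.015)" "4:(.4694,-.2707,0)"
```

```text
[ 0.4696 -0.2724  0.1483]
side 3 [ 0.6057 -0.0487] 0.787
side 4 [ 0.4695 -0.2725] 0.934
side 1 [0.5901 0.0989] 0.922
side 2 [0.5976 0.0235] 0.937
```

View pics/side7.png

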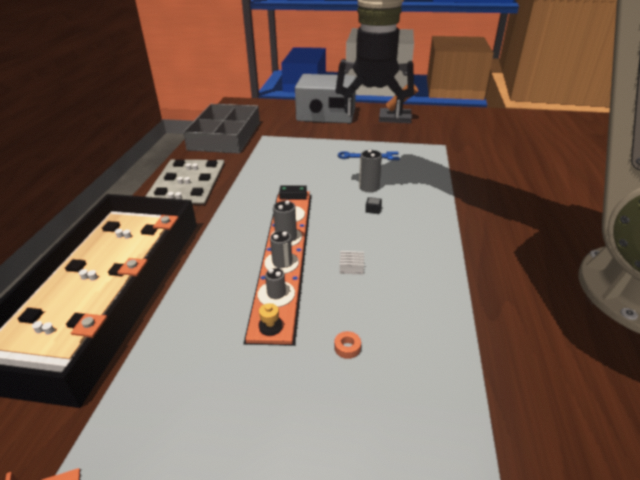

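Caps 1, 2 and 3 stand on their discs at (276,284), (281,250) and (285,220). Now cap 4.

>>> servo_tool([
  [1, 0, 0, 0, -1],
  [3, 0, 0, 0, -1],
  [3, 0, 0, 0, -1],
  [3, 0, 0, 0, -1],
  [1.5, 0, 0, 0, -1],
  [0.5, 0, 0, 0, -1],
  [0, 0, 0, 0, -1],
  [0, 0, 0, 0, -0.4],
  [0, 0, 0, 0, 0],
  [0, 0, 0, 0, 1],
])

```text
clock: 34.5
tcp_pos: [0.4706, -0.271, 0.0292]
orientation: [0.5, 0.5, 0.5, -0.5]
wrist_force: [-2.0, 0.9, 5.5]
finger_gap: 0.0448
```

>>> servo_tool([
  [0, 0, 0, 0, 1],
  [0, 0, 0, 0, 1],
  [0, 0, 0, 0, 1],
  [0, 0, 0, 0, 1],
  [0, 0, 0, 0, 1],
  [0, 0, 0, 0, 1],
  [0, 0, 0, 0, 1],
  [0, 0, 0, 0, 1],
  [0, 0, 0, 0, 1],
  [0, 0, 0, 0, 1],
])

```text
clock: 35.75
tcp_pos: [0.4706, -0.2711, 0.0292]
orientation: [0.5, 0.5, 0.499, -0.5]
wrist_force: [-1.4, 0.2, 5.7]
finger_gap: 0.0442
```

>>> servo_tool([
  [-1, 0, 0, 0, 1],
  [-3, 0, 0, 0, 1],
  [-4, 0, 0, 0, 1],
  [-3, 0, 0, 0, 1],
  [0, 1, -1, 0, 1],
  [0, 2.5, -2.6, 0, 1],
  [0, 3.5, -3.6, 0, 1],
  [0, 3.5, -3.6, 0, 1],
  [0, 2.5, -2.6, 0, 1],
  [0, 1.3, -1.4, 0, 1],
])

```text
clock: 37.0
tcp_pos: [0.6138, -0.1202, 0.1365]
orientation: [0.5, 0.499, 0.501, -0.5]
wrist_force: [-0.2, -0.5, -1.8]
finger_gap: 0.0442
```

>>> servo_tool([
  [0, 0, 0, 0, 1],
  [0, 0, 0, 0, 1],
  [1.2, 0, 0, 0, 1],
  [2.5, 0, 0, 0, 1],
  [2.8, 0, 0, 0, 1],
  [1.5, 0, 0, 0, 1],
  [0.8, 0, 0, 0, 1],
  [0.4, 0, 0, 0, 1],
  [0, 0, 0, 0, 1],
  [0, 0, 0, 0, 1],
])

```text
clock: 38.25
tcp_pos: [0.6139, -0.1228, 0.0471]
orientation: [0.5, 0.5, 0.5, -0.5]
wrist_force: [0.1, 0.5, -1.2]
finger_gap: 0.0446
```

```bash
python3 -c "
from h import *;look(4,.018,'8',('side',))"
```

```text
tcp [ 0.6139 -0.1228  0.0471] gap 0.0445896159702362 [ 0.1  0.5 -1.2] 38.25
side [ 0.6155 -0.1262] off tcp [ 0.0016 -0.0034] 0.626
```

View pics/side8.png

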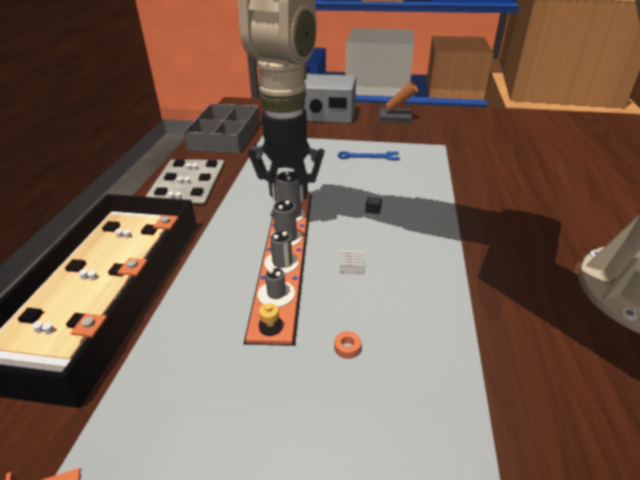

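Cap 4 is upright at (287,190) above the last disc. It is partly hidden by cap 3, which lowers the fit quality. Lowering it now with a 1 mm shift.

>>> servo_tool([
  [0.05, 0, 0.1, 0, 1],
  [0.05, 0, 0, 0, 1],
  [0.05, 0, 0, 0, 1],
  [0.05, 0, 0, 0, 1],
  [0.05, 0, 0, 0, 1],
  [0.05, 0, 0, 0, 1],
  [0, 0, 0, 0, 1],
  [0, 0, 0, 0, 1],
  [0, 0, 0, 0, 1],
  [0, 0, 0, 0, 1],
])

```text
clock: 39.6
tcp_pos: [0.6132, -0.1236, 0.0442]
orientation: [0.5, 0.5, 0.5, -0.5]
wrist_force: [-2.3, 0.9, 6.7]
finger_gap: 0.0445
```

>>> servo_tool([
  [0, 0, 0, 0, -0.1],
  [0, 0, 0, 0, -0.2],
  [0, 0, 0, 0, -0.4],
  [0, 0, 0, 0, -0.7],
  [0, 0, 0, 0, -1],
  [0, 0, 0, 0, -1],
  [0, 0, 0, 0, -1],
  [0, 0, 0, 0, -1],
  [-2, 0, 0, 0, -1],
  [-4, 0, 0, 0, -1],
])

```text
clock: 40.85
tcp_pos: [0.6117, -0.1231, 0.1019]
orientation: [0.499, 0.499, 0.501, -0.501]
wrist_force: [0.6, 0.5, -0.2]
finger_gap: 0.0856
```

>>> servo_tool([
  [-4, 0, 0, 0, -1],
  [-3, 0, 0, 0, -1],
  [0, -2, 4, 0, -1],
  [0, -2, 5, 0, -1],
  [0, -2, 5, 0, -1],
  [0, -2, 5, 0, -1],
  [0, -2, 5, 0, -1],
  [0, -2, 5, 0, -1],
  [0, -1, 2, 0, -1],
  [0, 0, 0, 0, -1],
])

```text
clock: 42.1
tcp_pos: [0.4825, -0.4347, 0.173]
orientation: [0.499, 0.501, 0.5, -0.5]
wrist_force: [-0.5, 0.8, -0.8]
finger_gap: 0.0857
```

```bash
python3 lk.py 9 side,top "1:(.59,.0985,.015)" "2:(.598,.0225,.015)" "3:(.606,-.049,.015)" "4:(.614,-.1235,.015)"
```

```text
[ 0.4825 -0.4347  0.173 ]
side 2 [0.5975 0.0223] 0.948
side 3 [ 0.6057 -0.0487] 0.767
side 4 [ 0.6074 -0.0522] 0.602
side 1 [0.59   0.0995] 0.935
side 4 [ 0.6149 -0.127 ] 0.672
top 4 [ 0.6133 -0.1233] 0.963
top 2 [0.5974 0.022 ] 0.895
top 3 [ 0.6054 -0.0488] 0.921
top 1 [0.5907 0.0987] 0.856
```

View pics/side9.png

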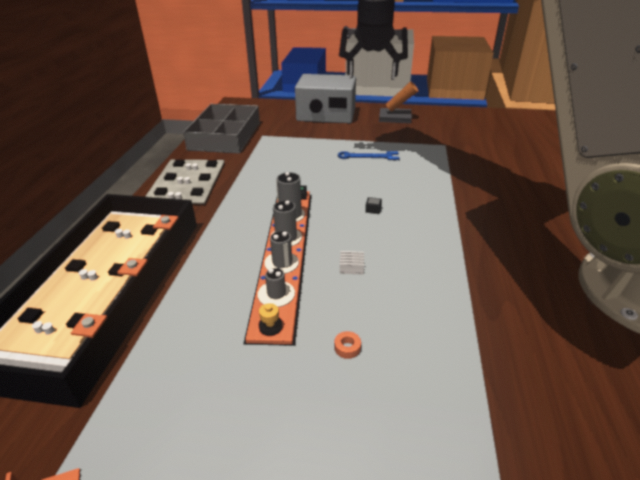

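View pics/top9.png

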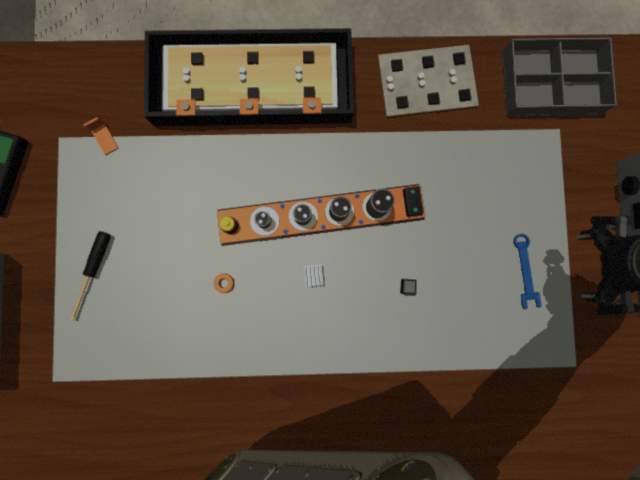

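All four caps stand upright and in size order, at top-view pixels (264,220), (303,215), (341,208) and (380,203). In the top view each fits within about 1–2 mm of its disc centre, and the arm is clear. Handing in.

```bash
python3 -c "
from workcell import order;print(order.hand_in())"
```

```text
the job is handed in; nothing more can be done
None
```

All four capacitors are standing upright on the rail discs in size order. cap_1 is next to the brass post, then cap_2 and cap_3, with cap_4 on the farthest disc. The job is handed in, after about 42 s on the robot's clock.

- **Set-down:** I lowered each one in half-millimetre steps until it touched, with the wrist force at 5–7 N, before letting go. None tipped at any point.
- **Final check, top view:** all four are within about 1–2 mm of their disc centres, and the arm is clear of everything.
- **Final check, side view:** caps 1 and 2 fit well and agree with the top view. Cap 3's fit was poorer (0.77 overlap) but gave the same position.
- **Disagreement:** for cap 4 the side view read about 3.5 mm further from the post than the top view. It was partly hidden behind cap 3 there and fitted poorly (0.67 overlap), so I relied on the clean top-view fit (0.96) and the gripper position at release.

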